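# Charge and lock the tailpiece polisher

## Task

Load every tailpiece lying on the bench into the open polishing drum. Then dip the dauber's felt head well down into the polish pot, carry it over and put the head down inside the drum to below the black ring, and stand the dauber back upright in its cup. Last, close the drum: set the lid in with its two ears through the two slots, press it down against the sprung ring and turn it clockwise (seen from above) about a quarter turn to the stop, so that its handle lines up with the two brass studs and it is locked; leave everything else where it is.

Things in the scene. Friction and masses are not known exactly. Their poses are not given: they have to be found in the camera images.
- tail0: dark wooden small-violin tailpiece, a stepped flat slab lying on the bench: 84 mm long along its x, 14 mm thick, 28 mm wide over the middle 36 mm (grip here), 34 mm wide at the +x end, 22 mm at the -x end; 40 g. Origin: centre of its underside. Three or all four of them are present in a run (None from the start: absent)
- tail1: dark wooden small-violin tailpiece, a stepped flat slab lying on the bench: 84 mm long along its x, 14 mm thick, 28 mm wide over the middle 36 mm (grip here), 34 mm wide at the +x end, 22 mm at the -x end; 40 g. Origin: centre of its underside. Three or all four of them are present in a run (None from the start: absent)
- tail2: dark wooden small-violin tailpiece, a stepped flat slab lying on the bench: 84 mm long along its x, 14 mm thick, 28 mm wide over the middle 36 mm (grip here), 34 mm wide at the +x end, 22 mm at the -x end; 40 g. Origin: centre of its underside. Three or all four of them are present in a run (None from the start: absent)
- tail3: dark wooden small-violin tailpiece, a stepped flat slab lying on the bench: 84 mm long along its x, 14 mm thick, 28 mm wide over the middle 36 mm (grip here), 34 mm wide at the +x end, 22 mm at the -x end; 40 g. Origin: centre of its underside. Three or all four of them are present in a run (None from the start: absent)
- drum: fixed open aluminium drum of a vibratory polisher on a round grey base 200 mm across. Origin: centre of the base's underside; z up. Drum 184 mm across; inner floor z = 38 mm, inside 172 mm across, top z = 148 mm. A dark inward flange (z 137.5 to 147.5 mm) leaves a mouth 140 mm across with two slots facing one another for the lid's ears. Locked, the lid's ears and handle lie along the drum's x axis
- drum_slot (a point): one of the two slots, 76 mm from the drum's axis, at flange height (z 148 mm above the bench); the other faces it across the mouth. They lie +80 and -100 degrees from the drum's x axis (counter-clockwise from above); 34 mm wide at the mouth's edge and widening outwards, reaching 86 mm from the axis
- drum_stud (a point): one of two brass studs on the drum's rim, at its +x side (the other at -x); the locked handle points at them. A lid set in by its ears rests on the ring with its underside at z = 138 mm and cannot turn; pressed down 9 to 11 mm its ears pass under the flange and it turns 1.40 rad clockwise to a stop (never counter-clockwise); let go, it rises to z = about 130 mm, held by the flange
- seal (a joint): black ring under the drum's flange, opening 116 mm, 132 mm across outside, on springs: 0 at rest (top at z = 138 mm above the bench, underside 6 mm lower), grows as it is pressed down, to 0.011 m; 5 N to start it, 9.4 N fully down. About 0.008 with the lid locked
- lid: aluminium lid, loose: disc 136 mm across and 8 mm thick, lower edge bevelled, with two ears, one at each end of its x axis (24 mm wide, 8 mm thick, 164 mm over both tips), and a light wood bar handle on top along x: 90 mm long, 20 mm wide (grip across it), from 8 to 48 mm above the underside; 0.25 to 0.45 kg. Origin: centre of the underside; z up. Half a turn makes no difference
- dauber: polish dauber standing upright, head down, in its cup: felt head 36 mm across and 30 mm high, round wood handle 20 mm across from 30 up to 115 mm (grip at about 85 mm). 70 g. Origin: centre of the head's underside (the end that is dipped); z along the handle up
- pot: fixed white ceramic polish pot, open: 90 mm across outside, 80 mm inside at the rim, 60 mm high, inner floor at 6 mm. Origin: centre of its underside
- cup: fixed light wood cup for the dauber: 68 mm across outside, 58 mm inside, 34 mm high, inner floor at 6 mm. Origin: centre of its underside
- chinrest: dark wooden chinrest, 100 mm long, 20 mm high, near the far right; not part of the job, leave it. Origin: centre of its underside
- clamp: wooden spool clamp standing upright, 32 mm across, 82 mm high; not part of the job, leave it. Origin: centre of its underside
- glue: glue bottle, 52 mm across, 110 mm high, far left; not part of the job, leave it. Origin: centre of its underside
- gouge: gouge with a wooden handle, 170 mm long, lying at the far left; not part of the job, leave it. Origin: centre of its underside
- rosin: amber rosin block 50 x 30 x 20 mm, far left; not part of the job, leave it. Origin: centre of its underside

How it is judged:
On the way, in this order (a step that is already met when the one before it is completed fails the run):
1. every tailpiece lies inside the drum below the ring (horizontal distance between each of tail0, tail1, tail2, tail3 and drum below 0.086 m and z of each of tail0, tail1, tail2, tail3 in the frame of drum below 0.125 m), for 0.2 s.
2. the dauber's head is dipped into the polish pot, at least 20 mm below its rim (horizontal distance between dauber and pot below 0.036 m and z of dauber in the frame of pot below 0.04 m), for 0.2 s.
3. the dauber's head is inside the drum, its end below the sprung ring (horizontal distance between dauber and drum below 0.058 m and z of dauber in the frame of drum below 0.132 m), for 0.2 s.
4. the dauber stands upright in its cup again (horizontal distance between dauber and cup below 0.02 m and z of dauber in the frame of cup below 0.014 m and angle between dauber's own z axis and vertical below 0.3 rad), for 0.2 s.
5. the lid lies in the drum's mouth with its ears in the slots (horizontal distance between lid and drum below 0.008 m and z of lid in the frame of drum below 0.142 m and angle between the x axis of lid and the x axis of drum, either way round above 1.2 rad and angle between lid's own z axis and vertical below 0.06 rad), for 0.1 s.
At the end, for the whole second after the job is handed in: tailpieces all inside the drum below the ring; dauber in its cup within 20 mm, upright within 0.3 rad; lid locked: centred within 6 mm, level, underside 122 to 134 mm above the drum's origin, handle within 0.2 rad of the line of the studs; at rest (all of step 1 and all of step 4 and horizontal distance between lid and drum below 0.006 m and z of lid in the frame of drum between 0.122 and 0.134 m and angle between the x axis of lid and the x axis of drum, either way round below 0.2 rad and angle between lid's own z axis and vertical below 0.06 rad and linear speed of each of lid, dauber below 0.02 m/s); the robot touches nothing.
It fails at once if a bystander (chinrest, clamp, glue, gouge, rosin) is moved by more than 40 mm (distance of any of chinrest, clamp, glue, gouge, rosin from where it was at the start of the episode above 0.04 m).
Of tail0, tail1, tail2, tail3 only 3 to 4 are there at a start; the rules pass over those that are not, and their reading is None.
At some moment in a run one of tail0, tail1, tail2, tail3, lid may be knocked a few centimetres aside while the robot is not near it.
Once in a run the grip may slacken for a moment while it holds something.
It also fails if it takes over 200 s, if anything falls off the work surface, if the arm or the gripper's body presses on something with over 40 N, if the wrist force passes 120 N, or if a joint passes its speed limit or range.

## Robot

A 7-joint arm with a two-finger parallel gripper is mounted at the origin on the work surface. World frame = base frame: x ahead of the robot, y to its left, z up, the work surface at z = 0. Lengths are in m, angles in rad, forces in N, time in s.
With the tool pointing down it reaches from about 0.35 to 0.9 m from the base axis. Payload 8.1 kg.
Tool frame: the origin (TCP) lies on the centre line of the jaws, within the pads' length; the fingertips stand 19 mm ahead of it and the grasp point (between the pads) is the TCP (arm.tip_reach is the distance from the TCP to the fingertips, in m); z points along the fingers, y is the line along which they close (so a half turn about z gives the same grasp; the last joint's range is limited). The gripper opens to 92 mm and grips with 3 to 60 N. Pads are 19 mm wide; open, the fingers measure 130 mm over their backs; the gripper's body (75 mm by 190 mm) begins 47 mm behind the grasp point.
Start: joints at [-1.44, 0.434, 0.025, 1.573, -0.012, 1.134, -0.075], TCP at [0.145, 0.608, 0.246] pointing down, gripper open.
Joint ranges: [-2.62, 2.62], [-0.44, 2.09], [-1.27, 1.32], [0.08, 2.57], [-1.32, 4.46], [0.12, 2], [-2.74, 2.74]. Speed limits (rad/s): [2.22, 2.22, 3.01, 3.01, 3.14, 3.14, 3.14].

## Interface

Orientations are given as a rotation vector (axis times angle).
In Python, from cell import arm gives the robot as it stands.
- The arm moves only by the tool arm_command, never from a script. Its argument "targets" is a list that holds one entry, the list of rows, each a list of 6 numbers: the shift along the tool's x, y, z in m, then the turn, a rotation vector about the tool's x, y, z in rad. A call has 1 to 10 rows; each row shifts and turns the commanded pose from where the row before left it, along the tool's axes as they then stand; what a row does not reach is not made up. A row lasts 1/8 s, in which the tool goes at most 62.5 mm and 10.7 degrees, less where a joint would pass 70% of its speed; a pose out of reach is approached as far as the arm can. A call with a gripper value outside its range is refused whole. "jaw" is the finger opening in m, from 0 to 0.0918, set as the call begins (left out, the last holds). The fingers move at their own pace and stop on an object; "newtons" is the grip in N (left out, the last holds). Time passes only in rows, so rows that do not move let the fingers close. It gives the time, the measured TCP pose, the force, the opening and the grip force at its end, in the units of the state.
- arm.observe(): the state, without advancing time (a new reading comes with each control period).
- arm.get_image(name): name is "side" or "top"; returns a dict with "pixels" (384x512x3 uint8, red, green, blue), "z_map" (384x512 float32, m along the optical axis (not along the pixel's ray), 0 where there is no reading), "fx", "fy", "cx", "cy" (pixels), "dist" ([k1, k2, p1, p2, k3] as OpenCV has them; the pictures are not rectified), "xyz" and "rotation" of the camera in the world. Camera axes: x right, y down, z forward; pixel columns grow to the right and rows downward; lengths in m; the calibration is good to about 2 mm. A picture is of the moment at which its call begins.
- arm.sign_off(): hands the job in; it is judged then, once.
The state is a dict: "clock": time; "joints": joint angles; "dq": joint speeds; "joint_efforts": joint torques, N m; "position": TCP position; "ee_rot": TCP orientation; "force": force on the tool from outside, world axes, zero at the start; "ft_torque": the same for the moment, N m; "width": opening from 0.0 (shut) to 1.0 (fully open); "gripper_force": force on a finger pad.
Only numpy, scipy, OpenCV 4.12 (cv2) and the standard library are available. Lean on these libraries where they do the work, as an engineer would, in place of code of your own. Each camera call takes 0.05 s, during which the arm holds its last target. There are 200 camera calls.

## Working session

There is one attempt and no reset: what is moved stays moved. The work goes in short steps, Python scripts to look and compute and a tool call to move; the robot and the scene stay as the last step left them, time stands still between calls to the robot, and variables do not carry over. Pictures are saved under pics/ and viewed, at most 14 in all, crops included, and the job is handed in when it is done.

Besides the shell and the picture viewer there is one more tool, called after "Request:" as name(argument=value, ...), one argument or row to a line, values as JSON. arm_command: Moves the arm, as the interface text tells. Its arguments: {"type":"object","properties":{"targets":{"type":"array","items":{"type":"array","items":{"type":"array","items":{"type":"number"}}}},"jaw":{"type":"number"},"newtons":{"type":"number"}},"required":["targets"]}

```bash
mkdir -p pics; ls; python3 - <<'E'
from cell import arm
import cv2
for n in("top","side"):
    im=arm.get_image(n); cv2.imwrite(f"pics/{n}0.png",im["pixels"][:,:,::-1])
    print(n,im["fx"],im["cx"],im["cy"],im["dist"],im["xyz"],im["rotation"],(im["z_map"]>0).mean())
print(arm.observe())
E
```

```text
pics
top 347.5522431462078 258.08108599449804 189.50771155502795 [-0.05033677  0.          0.          0.          0.        ] [0.42846331 0.02544045 1.03038224] [-2.12492575  2.13219713 -0.12212454] 0.9957682291666666
side 469.74403212281635 255.70874455080792 189.82671525852948 [0.04377646 0.         0.         0.         0.        ] [ 3.52221891e-04 -7.32841494e-01  8.25201654e-01] [-2.13490871  0.67390629 -0.33380062] 0.9960428873697916
{'clock': 0.1, 'joints': array([-1.43959376,  0.43514682,  0.02496754,  1.57399516, -0.0115956 ,
        1.13399311, -0.07509578]), 'dq': array([ 6.57495474e-04, -8.35431526e-05, -1.38786303e-03, -3.23175603e-03,
       -2.61392430e-03,  7.40497015e-04, -2.54996492e-03]), 'joint_efforts': array([ 2.68611424e-03, -6.69125962e+01,  9.87491682e-01, -3.15144432e+01,
       -6.05906546e-02,  3.74944217e-02,  6.58674003e-05]), 'position': array([0.14474711, 0.6075706 , 0.24503163]), 'ee_rot': array([-3.66506257e-01, -3.12010520e+00,  2.19455466e-03]), 'force': array([-0.1042453 , -1.47183419,  0.75351955]), 'ft_torque': array([-0.00750425, -0.01854977,  0.00109423]), 'gripper_force': 0.0, 'width': 0.9980116507276365}
```

View pics/top0.png

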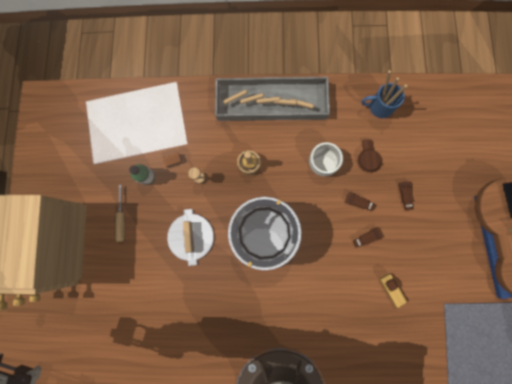

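View pics/side0.png

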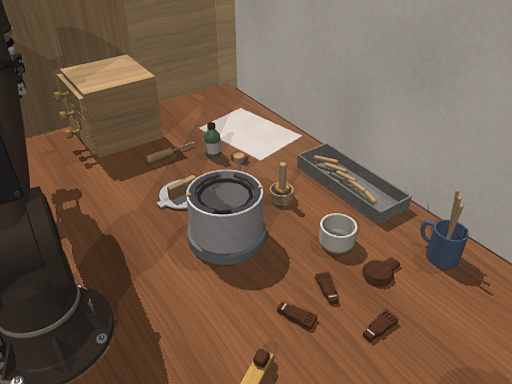

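The top view shows three tailpieces, at (360,201), (406,195) and (369,238). The lid is at (190,238), the drum at (265,233), the dauber and cup at (249,162), and the pot at (326,159). I'll check the yellow object at (394,290) and measure everything.

```bash
cat > h.py <<'E'
import numpy as np, cv2
from cell import arm
from scipy.spatial.transform import Rotation as R
def cam(n):
    im=arm.get_image(n); im["K"]=np.array([[im["fx"],0,im["cx"]],[0,im["fy"],im["cy"]],[0,0,1]])
    im["R"]=R.from_rotvec(im["rotation"]).as_matrix()
    h,w=im["z_map"].shape; u,v=np.meshgrid(np.arange(w),np.arange(h))
    p=cv2.undistortPoints(np.stack([u,v],-1).reshape(-1,1,2).astype(float),im["K"],np.array(im["dist"])).reshape(h,w,2)
    im["ray"]=np.dstack([p,np.ones((h,w))])@im["R"].T
    im["P"]=np.array(im["xyz"])+im["ray"]*im["z_map"][...,None]
    return im
def comps(mask,amin=30):
    n,l,s,c=cv2.connectedComponentsWithStats(mask.astype(np.uint8))
    return [(l==i,s[i],c[i]) for i in range(1,n) if s[i][4]>=amin]
def flat(im,m,z):  # mask pixels cast onto plane z -> xy
    r=im["ray"][m]; o=np.array(im["xyz"]); return (o+r*((z-o[2])/r[:,2:]))[:,:2]
def save(im,name,x0,y0,w,h,k):
    cv2.imwrite(name,cv2.resize(im["pixels"][y0:y0+h,x0:x0+w,::-1],None,fx=k,fy=k,interpolation=cv2.INTER_CUBIC))
E
python3 - <<'E'
from h import *
t=cam("top"); np.set_printoptions(precision=4,suppress=True)
save(t,"pics/t1.png",330,130,120,190,3)
hsv=cv2.cvtColor(t["pixels"],cv2.COLOR_RGB2HSV); P=t["P"]
x,y,z=P[...,0],P[...,1],P[...,2]
print("bench z",np.median(z[240:300,150:180]))
m=(z>0.007)&(x>0.05)
for c,s,ce in comps(m,25):
    print(s,ce.round(),"zmax",np.percentile(z[c],95).round(3),"xy",np.median(P[c],0))
# tails
d=(z>0.006)&(z<0.025)
for c,s,ce in comps(d&(t["pixels"][...,0]<120),40):
    f=flat(t,c,0.014); r=cv2.minAreaRect(f.astype(np.float32)*1000); print("dark",ce.round(),f.mean(0),np.array(r[0]),np.array(r[1]),r[2],np.median(t["pixels"][c],0))
E
```

```text
bench z -0.0003233423111999034
[361  71  46  47 987] [386.  98.] zmax 0.158 xy [ 0.8377 -0.3125  0.0694]
[ 215   77  114   43 1699] [273.  97.] zmax 0.047 xy [0.8741 0.0134 0.0326]
[222  88  92  21 643] [265.  99.] zmax 0.043 xy [0.8523 0.0471 0.0375]
[357 139  25  33 540] [369. 157.] zmax 0.023 xy [ 0.6722 -0.2696  0.0188]
[310 142  32  34 526] [326. 158.] zmax 0.062 xy [ 0.6729 -0.1388  0.039 ]
[238 151  23  24 374] [249. 162.] zmax 0.121 xy [0.655  0.0827 0.0365]
[163 153  19  14 180] [172. 159.] zmax 0.023 xy [0.6739 0.3193 0.0198]
[130 164  25  21 388] [141. 174.] zmax 0.11 xy [0.6189 0.3913 0.0735]
[189 168  16  15 170] [196. 175.] zmax 0.084 xy [0.6156 0.2335 0.0804]
[ 474  178   38  121 3198] [497. 231.] zmax 0.081 xy [ 0.4638 -0.6127  0.0634]
[399 181  14  29 296] [406. 194.] zmax 0.017 xy [ 0.5649 -0.3756  0.0136]
[115 185  10  57 345] [120. 221.] zmax 0.026 xy [0.4815 0.4712 0.0203]
[345 192  30  19 288] [359. 201.] zmax 0.017 xy [ 0.5422 -0.2332  0.0138]
[   0  195   86  116 8047] [ 39. 245.] zmax 0.221 xy [0.4177 0.5915 0.2041]
[ 229  197   72   73 4151] [265. 233.] zmax
[... 988 characters left out ...]
207] [83.3979 36.0541] 1.949350118637085 [87. 55. 40.]
dark [121. 222.] [0.4862 0.47  ] [507.8695 474.8161] [159.3205  27.5413] 3.0025014877319336 [103.   83.5  65. ]
dark [358. 201.] [ 0.5445 -0.2327] [ 543.2029 -237.9261] [84.2686 33.8806] 69.1381607055664 [91. 58. 43.]
dark [ 81. 242.] [0.4264 0.5898] [420.8279 589.7204] [ 14.6979 236.9075] 89.96078491210938 [91. 74. 54.]
dark [371. 236.] [ 0.4421 -0.2649] [ 440.7231 -262.938 ] [34.1937 68.3233] 25.551240921020508 [90. 57. 41.]
dark [491. 262.] [ 0.3657 -0.6099] [ 366.952  -611.1811] [208.5108  17.167 ] 8.588105201721191 [47. 55. 74.]
dark [281. 367.] [ 0.0824 -0.003 ] [82.7897  0.3779] [ 88.8899 232.4056] 0.4919070601463318 [59. 51. 44.]
```

View pics/t1.png

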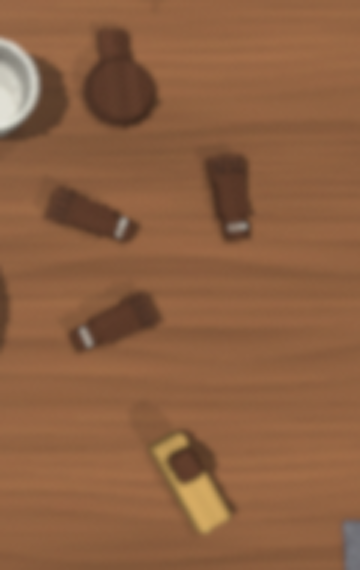

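Pixel (392,290) is a block plane, so three tailpieces are present. Now I'll measure the exact poses.

```bash
cat > meas.py <<'E'
from h import *
np.set_printoptions(precision=4,suppress=True)
t=cam("top");P=t["P"];x,y,z=P[...,0],P[...,1],P[...,2]
hsv=cv2.cvtColor(t["pixels"],cv2.COLOR_RGB2HSV)
def tails():
    for c,s,ce in comps((z>0.005)&(z<0.022)&(x>.3)&(x<.64)&(y<-.15)&(y>-.45),150):
        f=flat(t,c,0.012); (cx,cy),wh,a=cv2.minAreaRect(f.astype(np.float32)*1000)
        w,v=np.linalg.eigh(np.cov(f.T)); print("tail",ce.round(),"rect",np.array([cx,cy]),wh,a,"pca deg",np.degrees(np.arctan2(v[1,1],v[0,1]))%180)
def lid():
    c=(np.abs(y-.256)<.12)&(np.abs(x-.44)<.12)&(z>.03)&(z<.07)
    f=flat(t,c,.048);(cx,cy),wh,a=cv2.minAreaRect(f.astype(np.float32)*1000)
    w,v=np.linalg.eigh(np.cov(f.T));print("handle",cx,cy,wh,a,np.degrees(np.arctan2(v[1,1],v[0,1]))%180)
def ring(x0,y0,r,zl,zh,zz,name):
    c=(np.hypot(x-x0,y-y0)<r)&(z>zl)&(z<zh)
    k,_=cv2.findContours(c.astype(np.uint8),cv2.RETR_EXTERNAL,cv2.CHAIN_APPROX_NONE)
    k=max(k,key=len)[:,0];m=np.zeros(c.shape,bool);m[k[:,1],k[:,0]]=1
    f=flat(t,m,zz);print(name,cv2.minEnclosingCircle(f.astype(np.float32)*1000),"box",(f.min(0)+f.max(0))/2)
if __name__=="__main__":
    tails();lid()
    ring(.452,.04,.12,.14,.16,.148,"drum");ring(.673,-.14,.08,.05,.07,.06,"pot");ring(.655,.083,.08,.028,.04,.034,"cup");ring(.655,.083,.04,.1,.13,.115,"dauber")
    d=(np.hypot(x-.446,y-.045)<.11)&(z>.135)&(hsv[...,1]>70)
    for c,s,ce in comps(d,2): print("brass",ce,s[4],flat(t,c,.148).mean(0),np.median(hsv[c],0))
    save(t,"pics/d1.png",160,140,160,140,4)
E
python3 meas.py
```

```text
tail [406. 194.] rect [ 561.0205 -376.3794] (84.14735412597656, 36.96427917480469) 7.536197185516357 pca deg 5.493838797700533
tail [359. 201.] rect [ 541.8519 -237.6725] (84.92109680175781, 34.964561462402344) 66.49894714355469 pca deg 67.5982427282357
tail [368. 237.] rect [ 437.1065 -255.89  ] (34.260921478271484, 85.33976745605469) 25.551259994506836 pca deg 113.9540161132642
handle 442.43389892578125 258.7315673828125 (88.95372009277344, 23.07068634033203) 5.902669429779053 6.40026878163593
drum ((450.5895690917969, 39.42847442626953), 91.69239044189453) box [0.4507 0.0395]
pot ((664.0646362304688, -134.99363708496094), 45.85574722290039) box [ 0.6637 -0.1343]
cup ((660.9945678710938, 86.26642608642578), 33.872840881347656) box [0.6611 0.0859]
dauber ((660.1376342773438, 83.71560668945312), 11.49484634399414) box [0.6601 0.0837]
brass [395.5  29.5] 2 [ 1.0072 -0.3266] [ 15. 118. 155.]
brass [14.5 73. ] 2 [0.9034 0.7558] [ 14.5 119.5  70.5]
brass [ 1.5 76.5] 2 [0.8944 0.7953] [ 14.5 119.5  82. ]
brass [ 84.5 132.5] 2 [0.7202 0.5278] [ 11.5 118.5 140.5]
brass [239.5 159. ] 2 [0.6413 0.1038] [ 16.5 105.  131. ]
brass [278.2105 201.8421] 19 [0.5284 0.004 ] [ 18. 105. 185.]
brass [309.5 232.5] 2 [ 0.4504 -0.0739] [ 11.5 126.5  94.5]
brass [365.5 251.5] 2 [ 0.4027 -0.2123] [ 12.  139.5 153.5]
brass [492.5 256.5] 2 [ 0.3874 -0.5317] [110.  123.  100.5]
brass [249.6316 263.4737] 19 [0.3739 0.0766] [ 18. 107. 179.]
brass [302.5 278.5] 2 [ 0.3373 -0.0544] [ 12. 136. 153.]
brass [378.  280.5] 2 [ 0.3318 -0.2404] [ 12.5 140.  141. ]
brass [342.5 312. ] 2 [ 0.2568 -0.1507] [ 12. 138. 142.]
brass [179.5 342. ] 2 [0.1828 0.2489] [ 12.  139.   94.5]
```

View pics/d1.png

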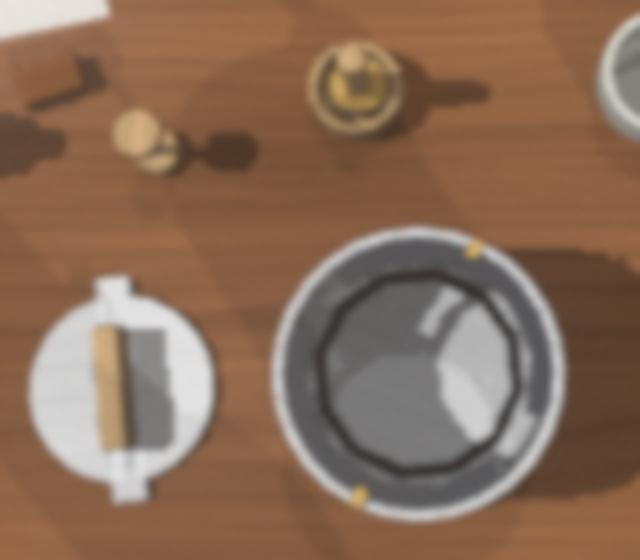

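The drum centre is about (0.451, 0.040). The studs at pixels (278,202) and (250,263) put its x axis at -25.2°, so the slots are at 54.8°. The lid is at about (0.442, 0.259), at 6°. I'll swing over to the middle tailpiece (359,201) first.

Request:
arm_command(
  targets=[
    [[0, -0.015, -0.03, 0, 0, 0], [0, -0.015, -0.03, 0, 0, 0], [-0.056, -0.003, 0, 0, 0, 0.097], [-0.056, -0.003, 0, 0, 0, 0.097], [-0.056, -0.003, 0, 0, 0, 0.097], [-0.056, -0.003, 0, 0, 0, 0.097], [-0.056, -0.003, 0, 0, 0, 0.097], [-0.056, -0.003, 0, 0, 0, 0.097], [-0.056, -0.003, 0, 0, 0, 0.097], [-0.056, -0.003, 0, 0, 0, 0.097]],
  ],
  jaw=0.06,
  newtons=25,
)

```text
clock: 1.45
position: [0.4933, 0.3206, 0.3055]
ee_rot: [1.524, 2.747, -0.0]
force: [-0.1, -0.1, 1.2]
width: 0.657
gripper_force: 0.0
```

Request:
arm_command(
  targets=[
    [[-0.056, -0.003, 0, 0, 0, 0.097], [-0.056, -0.003, 0, 0, 0, 0.097], [-0.056, -0.003, 0, 0, 0, 0.097], [-0.056, -0.003, 0, 0, 0, 0.097], [-0.056, -0.003, 0, 0, 0, 0.097], [-0.056, -0.003, 0, 0, 0, 0.097], [-0.056, -0.003, 0, 0, 0, 0.097], [-0.056, -0.003, 0, 0, 0, 0.097], [-0.056, -0.003, 0, 0, 0, 0.097], [-0.056, -0.003, 0, 0, 0, 0.097]],
  ],
)

```text
clock: 2.7
position: [0.53, -0.2174, 0.3056]
ee_rot: [2.629, 1.72, 0.0]
force: [0.5, 0.0, -0.1]
width: 0.656
gripper_force: 0.0
```

```bash
cat > go.py <<'E'
# python3 go.py x y z phi(deg of tool y; mod 180 nearest unless given 'x')
import sys; from h import *
np.set_printoptions(precision=4,suppress=True)
o=arm.observe(); M=R.from_rotvec(o["ee_rot"]).as_matrix(); p=o["position"]
phi=np.degrees(np.arctan2(M[1,1],M[0,1]))
print("t",o["clock"],"p",p,"phi",phi,"tilt",M[:2,2],"F",o["force"],"w",o["width"]*.0918,"g",o["gripper_force"],"j7",o["joints"][6])
if len(sys.argv)>4:
    g=np.array(list(map(float,sys.argv[1:4]))); f=float(sys.argv[4]); d=(f-phi+180)%360-180
    if len(sys.argv)<6: d=(d+90)%180-90
    T=R.from_matrix(M)*R.from_rotvec([0,0,np.radians(-d)])
    W=np.radians(phi+d); D=np.array([[0,0,-1.]]).T
    tg=np.column_stack([[-np.sin(W),np.cos(W),0],[np.cos(W),np.sin(W),0],[0,0,-1]])
    rv=(R.from_matrix(M).inv()*R.from_matrix(tg)).as_rotvec()
    print("turn rv",rv,"deg",np.degrees(rv[2]));print("shift now-frame",M.T@(g-p)," after-turn",tg.T@(g-p))
E
python3 go.py .542 -.238 .10 -23
```

```text
t 2.7 p [ 0.53   -0.2174  0.3056] phi -23.600180392059233 tilt [ 0.0001 -0.0001] F [ 0.509   0.0005 -0.1378] w 0.060205181224222096 g 0.0 j7 0.1343597094214513
turn rv [ 0.0001  0.0001 -0.0105] deg -0.6001806235443791
shift now-frame [-0.014   0.0193  0.2056]  after-turn [-0.0142  0.0191  0.2056]
```

Request:
arm_command(
  targets=[
    [[-0.007, 0.01, 0.05, 0, 0, 0], [-0.007, 0.009, 0.06, 0, 0, -0.01], [0, 0, 0.05, 0, 0, 0], [0, 0, 0.05, 0, 0, 0], [0, 0, 0.04, 0, 0, 0], [0, 0, 0.02, 0, 0, 0], [0, 0, 0.0125, 0, 0, 0], [0, 0, 0, 0, 0, 0]],
  ],
)

```text
clock: 3.7
position: [0.5426, -0.2364, 0.0234]
ee_rot: [2.618, 1.737, 0.0]
force: [-0.5, 0.3, 0.9]
width: 0.651
gripper_force: 0.0
```

Request:
arm_command(
  targets=[
    [[0, 0, 0, 0, 0, 0], [0, 0, 0, 0, 0, 0], [0, 0, 0, 0, 0, 0], [0, 0, 0, 0, 0, 0], [0, 0, -0.01, 0, 0, 0], [0, 0, -0.04, 0, 0, 0], [0, 0, -0.05, 0, 0, 0], [0, 0, -0.05, 0, 0, 0], [0, 0, -0.05, 0, 0, 0]],
  ],
  jaw=0,
  newtons=25,
)

```text
clock: 4.82
position: [0.542, -0.2363, 0.2255]
ee_rot: [2.618, 1.736, 0.0]
force: [1.6, 0.2, -0.7]
width: 0.301
gripper_force: 25.0
```

```bash
python3 go.py .451 .060 .22 -23; python3 meas.py|head -4
```

```text
t 4.825 p [ 0.542  -0.2363  0.2255] phi -22.891076024651138 tilt [ 0.0002 -0.0001] F [ 1.5872  0.1577 -0.7389] w 0.027618851696699854 g 24.999661445617676 j7 0.23684381016284056
turn rv [0.0002 0.     0.0019] deg 0.10892395654834992
shift now-frame [ 0.2376 -0.199   0.0054]  after-turn [ 0.2372 -0.1995  0.0055]
tail [368. 237.] rect [ 437.1008 -255.8927] (34.24821472167969, 85.33976745605469) 25.551259994506836 pca deg 113.8874478683513
handle 442.43475341796875 258.72784423828125 (88.99604797363281, 22.95377540588379) 6.087149143218994 6.504022598356727
drum ((450.5895690917969, 39.42847442626953), 91.69239044189453) box [0.4507 0.0395]
pot ((664.4193115234375, -134.59120178222656), 45.738487243652344) box [ 0.6637 -0.1343]
```

Request:
arm_command(
  targets=[
    [[0.044, -0.04, 0, 0, 0, 0], [0.045, -0.042, 0, 0, 0, 0], [0.045, -0.042, 0, 0, 0, 0], [0.045, -0.042, 0, 0, 0, 0], [0.042, -0.035, 0.0, 0, 0, 0], [0, 0, 0, 0, 0, 0], [0, 0, 0.05, 0, 0, 0], [0, 0, 0.04, 0, 0, 0], [0, 0, 0.02, 0, 0, 0], [0, 0, 0, 0, 0, 0]],
  ],
)

```text
clock: 6.12
position: [0.4424, 0.044, 0.1124]
ee_rot: [2.619, 1.735, -0.004]
force: [-0.3, -0.3, -0.2]
width: 0.304
gripper_force: 25.0
```

Request:
arm_command(
  targets=[
    [[0, 0, 0, 0, 0, 0], [0, 0, 0, 0, 0, 0], [0, 0, 0, 0, 0, 0], [0, 0, -0.05, 0, 0, 0], [0, 0, -0.05, 0, 0, 0]],
  ],
  jaw=0.042,
)

```text
clock: 6.75
position: [0.4427, 0.0452, 0.2145]
ee_rot: [2.618, 1.737, -0.002]
force: [0.7, 1.0, 0.1]
width: 0.457
gripper_force: 0.0
```

```bash
python3 go.py .437 -.256 .15 25; python3 - <<'E'
from h import *
t=cam("top");save(t,"pics/p1.png",160,140,270,180,2.9)
E
```

```text
t 6.75 p [0.4427 0.0452 0.2145] phi -22.882201281529305 tilt [-0.0008 -0.0008] F [0.6782 1.0263 0.0915] w 0.041946458207226735 g 0.0 j7 -0.4331539504179176
turn rv [-0.0009  0.0008 -0.8357] deg -47.88218126237824
shift now-frame [-0.2796  0.1119  0.0648]  after-turn [-0.2706 -0.1324  0.0645]
```

View pics/p1.png

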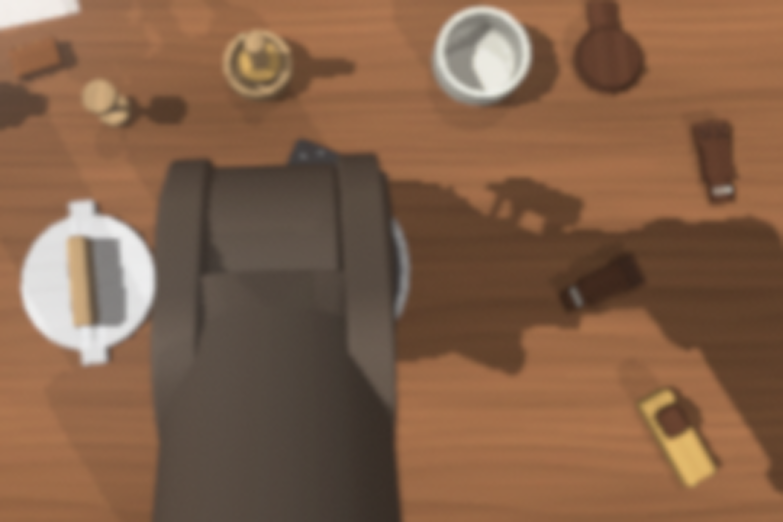

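Request:
arm_command(
  targets=[
    [[0, 0, -0.01, 0, 0, -0.167], [0, 0, 0, 0, 0, -0.167], [0, 0, 0, 0, 0, -0.167], [0, 0, 0, 0, 0, -0.167], [0, 0, 0, 0, 0, -0.167], [-0.05, -0.025, 0, 0, 0, 0], [-0.055, -0.027, 0, 0, 0, 0], [-0.055, -0.027, 0, 0, 0, 0], [-0.055, -0.027, 0, 0, 0, 0], [-0.055, -0.026, 0, 0, 0, 0]],
  ],
  jaw=0.06,
)

```text
clock: 8.05
position: [0.4374, -0.2567, 0.2237]
ee_rot: [1.687, 2.649, 0.001]
force: [1.7, 0.9, -0.3]
width: 0.652
gripper_force: 0.0
```

```bash
python3 go.py .437 -.256 .022 25; python3 meas.py|head -3
```

```text
t 8.05 p [ 0.4374 -0.2567  0.2237] phi 25.025817897018797 tilt [0.0014 0.0002] F [ 1.7438  0.8563 -0.327 ] w 0.05987578886139841 g 0.0 j7 1.130198954269868
turn rv [0.0013 0.0005 0.0005] deg 0.02580030410600715
shift now-frame [ 0.0009 -0.0003  0.2017]  after-turn [ 0.0008 -0.      0.2017]
tail [407. 192.] rect [ 561.0396 -376.3367] (84.09817504882812, 37.043861389160156) 7.536197662353516 pca deg 12.28285481784306
tail [368. 237.] rect [ 437.1008 -255.8927] (34.24821472167969, 85.33976745605469) 25.551259994506836 pca deg 114.0695805171198
handle 442.4710693359375 258.3871154785156 (88.99604797363281, 23.639060974121094) 6.087149143218994 6.573429835587035
```

Request:
arm_command(
  targets=[
    [[0, 0, 0.06, 0, 0, 0], [0, 0, 0.055, 0, 0, 0], [0, 0, 0.045, 0, 0, 0], [0, 0, 0.03, 0, 0, 0], [0, 0, 0.0115, 0, 0, 0], [0, 0, 0, 0, 0, 0]],
  ],
)

```text
clock: 8.85
position: [0.4374, -0.2551, 0.0219]
ee_rot: [-1.688, -2.649, -0.0]
force: [-0.4, -0.2, 1.0]
width: 0.655
gripper_force: 0.0
```

Request:
arm_command(
  targets=[
    [[0, 0, 0, 0, 0, 0], [0, 0, 0, 0, 0, 0], [0, 0, 0, 0, 0, 0], [0, 0, 0, 0, 0, 0], [0, 0, -0.01, 0, 0, 0], [0, 0, -0.04, 0, 0, 0], [0, 0, -0.05, 0, 0, 0], [0, 0, -0.05, 0, 0, 0], [0, 0, -0.05, 0, 0, 0]],
  ],
  jaw=0,
)

```text
clock: 9.98
position: [0.4368, -0.255, 0.2238]
ee_rot: [-1.689, -2.649, 0.0]
force: [0.9, 0.9, -0.3]
width: 0.304
gripper_force: 25.0
```

Request:
arm_command(
  targets=[
    [[0.043, 0.024, 0, 0, 0, 0], [0.045, 0.026, 0, 0, 0, 0], [0.045, 0.026, 0, 0, 0, 0], [0.045, 0.026, 0, 0, 0, 0], [0.045, 0.026, 0, 0, 0, 0], [0.039, 0.02, 0, 0, 0, 0], [0, 0, 0, 0, 0, 0]],
  ],
)

```text
clock: 10.85
position: [0.4606, 0.0483, 0.2219]
ee_rot: [-1.681, -2.654, -0.001]
force: [0.3, -0.8, 0.1]
width: 0.301
gripper_force: 25.0
```

```bash
python3 go.py .460 .044 .115 25
```

```text
t 10.85 p [0.4606 0.0483 0.2219] phi 25.30601012684729 tilt [-0.0003  0.0007] F [ 0.2816 -0.8443  0.117 ] w 0.027617785280000032 g 24.99796897172928 j7 0.40699611667949653
turn rv [ 0.     -0.0007  0.0053] deg 0.30601053149373253
shift now-frame [-0.0037 -0.0024  0.1069]  after-turn [-0.0037 -0.0024  0.1069]
```

Request:
arm_command(
  targets=[
    [[-0.004, -0.002, 0.045, 0, 0, 0], [0, 0, 0.04, 0, 0, 0], [0, 0, 0.022, 0, 0, 0], [0, 0, 0, 0, 0, 0]],
  ],
)

```text
clock: 11.35
position: [0.4597, 0.0392, 0.114]
ee_rot: [-1.69, -2.646, 0.004]
force: [-0.1, -0.3, -1.0]
width: 0.301
gripper_force: 25.0
```

Request:
arm_command(
  targets=[
    [[0, 0, 0, 0, 0, 0], [0, 0, 0, 0, 0, 0], [0, 0, 0, 0, 0, 0], [0, 0, -0.05, 0, 0, 0], [0, 0, -0.06, 0, 0, 0], [0, 0, 0, 0, 0, 0.172], [0, 0, 0, 0, 0, 0.172], [0, 0, 0, 0, 0, 0.172], [0, 0, 0, 0, 0, 0.172], [0, 0, 0, 0, 0, 0.172]],
  ],
  jaw=0.042,
)

```text
clock: 12.6
position: [0.4608, 0.0406, 0.2251]
ee_rot: [-2.644, -1.697, -0.001]
force: [0.1, 0.3, -0.2]
width: 0.457
gripper_force: 0.0
```

Request:
arm_command(
  targets=[
    [[0, 0, 0, 0, 0, 0.172], [0, 0, 0, 0, 0, 0.172], [0, 0, 0, 0, 0, 0.172], [0, 0, 0, 0, 0, 0.172], [0, 0, 0, 0, 0, 0.172], [0, 0, 0, 0, 0, 0.172], [0, 0, 0, 0, 0, 0]],
  ],
  jaw=0.06,
)

```text
clock: 13.48
position: [0.4608, 0.0407, 0.2249]
ee_rot: [3.136, 0.182, 0.0]
force: [0.2, -0.0, -0.2]
width: 0.651
gripper_force: 0.0
```

```bash
python3 go.py .561 -.376 .18 -83.5; python3 meas.py|head -3
```

```text
t 13.475 p [0.4608 0.0407 0.2249] phi -83.35733193626841 tilt [ 0.0002 -0.    ] F [ 0.1507 -0.0427 -0.2014] w 0.05971898852679492 g 0.0 j7 -1.261038552786251
turn rv [ 0.     -0.0002  0.0025] deg 0.1426682238891228
shift now-frame [0.0513 0.4255 0.0449]  after-turn [0.0524 0.4253 0.0449]
tail [406. 194.] rect [ 560.9047 -375.6409] (84.10403442382812, 38.82453536987305) 7.815764904022217 pca deg 6.695198550977835
handle 442.4710693359375 258.3871154785156 (88.99604797363281, 23.639060974121094) 6.087149143218994 6.161813133175627
drum ((416.98480224609375, -39.51034927368164), 18.112308502197266) box [ 0.417 -0.042]
```

Request:
arm_command(
  targets=[
    [[0.0057, 0.047, 0, 0, 0, 0], [0.0057, 0.047, 0, 0, 0, 0], [0.0057, 0.047, 0, 0, 0, 0], [0.0057, 0.047, 0, 0, 0, 0], [0.0057, 0.047, 0, 0, 0, 0], [0.0057, 0.047, 0, 0, 0, 0], [0.0057, 0.047, 0.02, 0, 0, 0], [0.0057, 0.047, 0.03, 0, 0, 0], [0.0057, 0.049, 0.03, 0, 0, 0], [0, 0, 0, 0, 0, 0]],
  ],
)

```text
clock: 14.78
position: [0.558, -0.3796, 0.142]
ee_rot: [3.136, 0.178, -0.006]
force: [0.7, -0.4, 0.2]
width: 0.649
gripper_force: 0.0
```

```bash
python3 go.py .561 -.376 .022 -83.3
```

```text
t 14.775 p [ 0.558  -0.3796  0.142 ] phi -83.50246744535991 tilt [-0.004  -0.0003] F [ 0.7086 -0.3858  0.1911] w 0.059614028120531765 g 0.0 j7 -0.4357408331939596
turn rv [-0.0001  0.004  -0.0035] deg -0.2024520818180807
shift now-frame [ 0.0039 -0.0032  0.12  ]  after-turn [ 0.0034 -0.0032  0.12  ]
```

Request:
arm_command(
  targets=[
    [[0.003, -0.003, 0.05, 0, 0, 0], [0, 0, 0.04, 0, 0, 0], [0, 0, 0.02, 0, 0, 0], [0, 0, 0.01, 0, 0, 0], [0, 0, 0, 0, 0, 0]],
  ],
)

```text
clock: 15.4
position: [0.5634, -0.3726, 0.0253]
ee_rot: [3.136, 0.181, 0.001]
force: [0.2, 0.2, 1.2]
width: 0.653
gripper_force: 0.0
```

Request:
arm_command(
  targets=[
    [[0, 0, 0, 0, 0, 0], [0, 0, 0, 0, 0, 0], [0, 0, 0, 0, 0, 0], [0, 0, 0, 0, 0, 0], [0, 0, -0.01, 0, 0, 0], [0, 0, -0.04, 0, 0, 0], [0, 0, -0.05, 0, 0, 0], [0, 0, -0.05, 0, 0, 0], [0, 0, -0.05, 0, 0, 0]],
  ],
  jaw=0,
)

```text
clock: 16.52
position: [0.5627, -0.3724, 0.227]
ee_rot: [3.136, 0.179, 0.0]
force: [1.5, 0.4, -0.3]
width: 0.302
gripper_force: 25.0
```

Request:
arm_command(
  targets=[
    [[-0.0069, -0.047, 0, 0, 0, 0], [-0.0069, -0.047, 0, 0, 0, 0], [-0.0069, -0.047, 0, 0, 0, 0], [-0.0069, -0.047, 0, 0, 0, 0], [-0.0069, -0.047, 0, 0, 0, 0], [-0.0069, -0.047, 0, 0, 0, 0], [-0.0069, -0.047, 0, 0, 0, 0], [-0.0069, -0.047, 0, 0, 0, 0], [-0.0069, -0.049, 0, 0, 0, 0], [0, 0, 0, 0, 0, 0]],
  ],
)

```text
clock: 17.77
position: [0.4516, 0.0468, 0.2247]
ee_rot: [-3.134, -0.192, 0.002]
force: [1.1, 0.3, 0.1]
width: 0.305
gripper_force: 25.0
```

```bash
python3 go.py .451 .040 .115 -83.3
```

```text
t 17.775 p [0.4516 0.0468 0.2247] phi -82.99977598875971 tilt [-0.0012  0.0018] F [1.0906 0.3498 0.1261] w 0.02795312518756274 g 25.000292658805847 j7 -1.2797384758956643
turn rv [-0.0019  0.001   0.0052] deg 0.3002765693988563
shift now-frame [-0.0014  0.0069  0.1097]  after-turn [-0.0014  0.0067  0.1097]
```

Request:
arm_command(
  targets=[
    [[-0.001, 0.003, 0.045, 0, 0, 0], [0, 0, 0.04, 0, 0, 0], [0, 0, 0.025, 0, 0, 0], [0, 0, 0, 0, 0, 0]],
  ],
)

```text
clock: 18.27
position: [0.4512, 0.038, 0.114]
ee_rot: [3.136, 0.176, -0.004]
force: [-1.0, -0.4, -0.2]
width: 0.299
gripper_force: 25.0
```

Request:
arm_command(
  targets=[
    [[0, 0, 0, 0, 0, 0], [0, 0, 0, 0, 0, 0], [0, 0, 0, 0, 0, 0], [0, 0, -0.05, 0, 0, 0], [0, 0, -0.06, 0, 0, 0], [0.05, -0.005, 0, 0, 0, 0], [0.054, -0.005, 0, 0, 0, 0], [0.054, -0.005, 0, 0, 0, 0], [0.055, -0.005, 0, 0, 0, 0], [0, 0, 0, 0, 0, 0]],
  ],
  jaw=0.042,
)

```text
clock: 19.52
position: [0.6641, 0.085, 0.2238]
ee_rot: [3.134, 0.184, 0.001]
force: [-0.4, -0.3, -0.6]
width: 0.458
gripper_force: 0.0
```

```bash
python3 go.py .660 .085 .091 -83; python3 meas.py|head -8; python3 - <<'E'
from h import *
t=cam("side");save(t,"pics/s1.png",130,120,300,240,2.6)
E
```

```text
t 19.525 p [0.6641 0.085  0.2238] phi -83.27805419839278 tilt [ 0.0007 -0.0017] F [-0.4085 -0.274  -0.5869] w 0.04203171113782372 g 0.0 j7 -1.1806585658113804
turn rv [ 0.0018 -0.0005 -0.0049] deg -0.2780304676151638
shift now-frame [-0.0041 -0.0007  0.1328]  after-turn [-0.004  -0.0005  0.1328]
handle 0.0 0.0 (0.0, 0.0) 0.0 nan
drum ((450.5895690917969, 39.42847442626953), 91.69239044189453) box [0.4507 0.0395]
pot ((664.4598388671875, -134.8684539794922), 45.56876754760742) box [ 0.6637 -0.1343]
cup ((660.9912719726562, 86.26296997070312), 33.87709045410156) box [0.6611 0.0859]
dauber ((660.1734619140625, 83.86502075195312), 11.424956321716309) box [0.6602 0.0837]
brass [309.    6.5] 2 [ 1.0815 -0.0888] [ 13.  128.   89.5]
brass [244.5  17. ] 2 [1.0522 0.0932] [ 15.  110.5 153.5]
brass [222.5  21. ] 2 [1.0413 0.1553] [ 15. 110. 148.]
  avg = a.mean(axis, **keepdims_kw)
  ret = um.true_divide(
meas.py:12: RuntimeWarning: Degrees of freedom <= 0 for slice
  w,v=np.linalg.eigh(np.cov(f.T));print("handle",cx,cy,wh,a,np.degrees(np.arctan2(v[1,1],v[0,1]))%180)
  c *= np.true_divide(1, fact)
  c *= np.true_divide(1, fact)
```

View pics/s1.png

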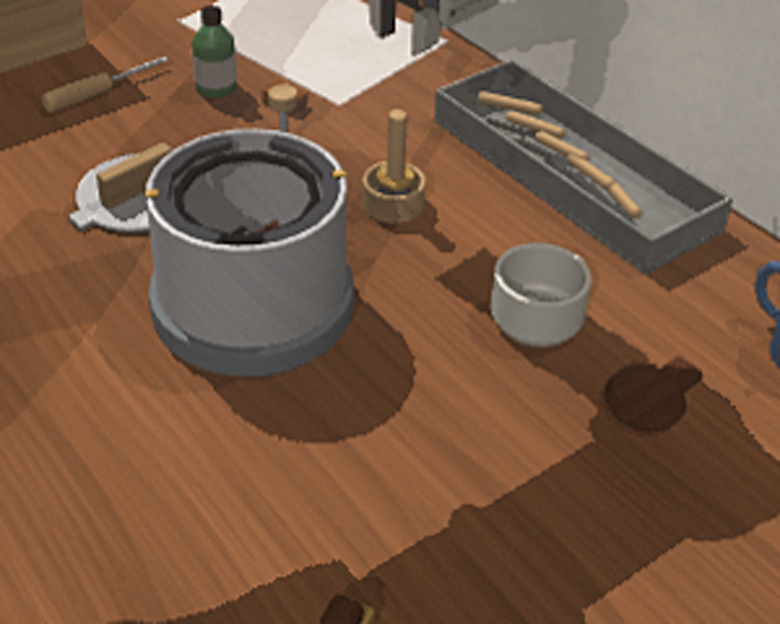

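Request:
arm_command(
  targets=[
    [[-0.004, 0, 0.04, 0, 0, 0], [0, 0, 0.045, 0, 0, 0], [0, 0, 0.03, 0, 0, 0], [0, 0, 0.018, 0, 0, 0], [0, 0, 0, 0, 0, 0]],
  ],
)

```text
clock: 20.25
position: [0.6564, 0.0834, 0.0915]
ee_rot: [-3.136, -0.18, 0.002]
force: [0.2, -0.4, 0.2]
width: 0.458
gripper_force: 0.0
```

Request:
arm_command(
  targets=[
    [[0, 0, 0, 0, 0, 0], [0, 0, 0, 0, 0, 0], [0, 0, 0, 0, 0, 0], [0, 0, 0, 0, 0, 0], [0, 0, -0.01, 0, 0, 0], [0, 0, -0.03, 0, 0, 0], [0, 0, -0.03, 0, 0, 0], [0, 0, -0.02, 0, 0, 0], [0, 0, 0, 0, 0, 0]],
  ],
  jaw=0,
  newtons=35,
)

```text
clock: 21.38
position: [0.6581, 0.0832, 0.1832]
ee_rot: [-3.136, -0.18, -0.004]
force: [0.4, 0.7, -0.7]
width: 0.214
gripper_force: 35.0
```

```bash
python3 go.py .664 -.1345 .18 -83.3; python3 - <<'E'
from h import *
t=cam("side");save(t,"pics/s2.png",230,110,160,140,4)
E
```

```text
t 21.375 p [0.6581 0.0832 0.1832] phi -83.42473164308365 tilt [0.0025 0.0005] F [ 0.4336  0.7235 -0.6826] w 0.019628411004072418 g 34.99986112117767 j7 -1.1505732378469125
turn rv [-0.0002 -0.0025 -0.0022] deg -0.12474937804222842
shift now-frame [-0.0191  0.2169  0.0031]  after-turn [-0.0196  0.2169  0.0032]
```

View pics/s2.png

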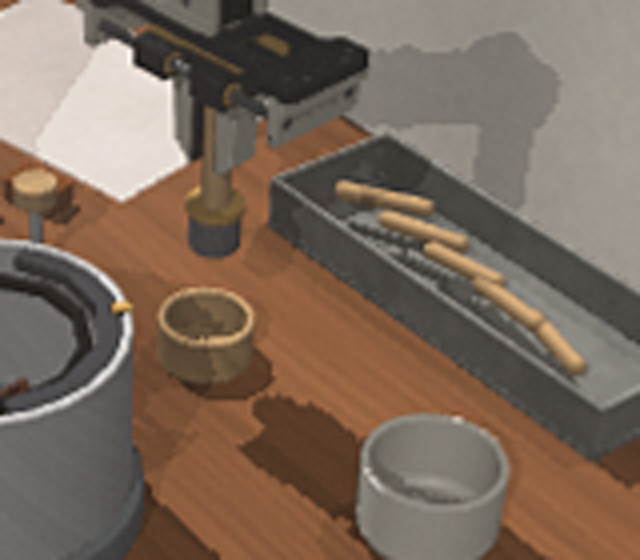

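The dauber is lifted and upright, with its head at pixel (213,230) of the crop. Next it goes to the pot.

Request:
arm_command(
  targets=[
    [[-0.003, 0.036, 0, 0, 0, 0], [-0.004, 0.045, 0, 0, 0, 0], [-0.004, 0.045, 0, 0, 0, 0], [-0.004, 0.045, 0, 0, 0, 0], [-0.004, 0.043, 0, 0, 0, 0], [0, 0, 0, 0, 0, 0], [0, 0, 0.03, 0, 0, 0], [0, 0, 0.03, 0, 0, 0], [0, 0, 0.018, 0, 0, 0], [0, 0, 0, 0, 0, 0]],
  ],
)

```text
clock: 22.68
position: [0.6621, -0.1305, 0.1019]
ee_rot: [-3.136, -0.181, 0.005]
force: [0.5, -0.8, -0.3]
width: 0.212
gripper_force: 35.0
```

Request:
arm_command(
  targets=[
    [[0, 0, 0, 0, 0, 0], [0, 0, 0, 0, 0, 0], [0, 0, 0, 0, 0, 0], [0, 0, 0, 0, 0, 0]],
  ],
)

```text
clock: 23.18
position: [0.6632, -0.1314, 0.1041]
ee_rot: [-3.136, -0.18, -0.001]
force: [-0.5, 0.2, -0.3]
width: 0.214
gripper_force: 35.0
```

```bash
python3 go.py .451 .040 .265 -83.3
```

```text
t 23.175 p [ 0.6632 -0.1314  0.1041] phi -83.42515830321899 tilt [0.0006 0.0001] F [-0.4828  0.2371 -0.3286] w 0.019679630837249197 g 34.999828934669495 j7 -0.7938736573127538
turn rv [-0.     -0.0006 -0.0022] deg -0.1251584196035018
shift now-frame [-0.1911 -0.1946 -0.161 ]  after-turn [-0.1907 -0.195  -0.1609]
```

Request:
arm_command(
  targets=[
    [[0, 0, -0.04, 0, 0, 0], [0, 0, -0.04, 0, 0, 0], [0, 0, -0.04, 0, 0, 0], [0, 0, -0.041, 0, 0, 0], [-0.038, -0.039, 0, 0, 0, 0], [-0.038, -0.039, 0, 0, 0, 0], [-0.038, -0.039, 0, 0, 0, 0], [-0.038, -0.039, 0, 0, 0, 0], [-0.038, -0.039, 0, 0, 0, 0], [0, 0, 0, 0, 0, 0]],
  ],
)

```text
clock: 24.42
position: [0.4518, 0.0434, 0.2645]
ee_rot: [-3.132, -0.194, 0.003]
force: [0.1, 0.3, 0.3]
width: 0.213
gripper_force: 35.0
```

Request:
arm_command(
  targets=[
    [[0, 0, 0.03, 0, 0, 0], [0, 0, 0.03, 0, 0, 0], [0, 0, 0.015, 0, 0, 0], [0, 0, 0, 0, 0, 0], [0, 0, 0, 0, 0, 0], [0, 0, 0, 0, 0, 0]],
  ],
)

```text
clock: 25.18
position: [0.4553, 0.0385, 0.1908]
ee_rot: [-3.136, -0.18, -0.003]
force: [-0.3, 0.7, -1.0]
width: 0.212
gripper_force: 35.0
```

```bash
python3 go.py .661 .086 .265 -83.3
```

```text
t 25.175 p [0.4553 0.0385 0.1908] phi -83.44230787401787 tilt [0.0018 0.0004] F [-0.2748  0.6726 -0.9841] w 0.019506399530622224 g 34.99975562095642 j7 -1.2017625175765405
turn rv [-0.0002 -0.0019 -0.0025] deg -0.14231691165651442
shift now-frame [ 0.2099 -0.0237 -0.0738]  after-turn [ 0.2098 -0.0231 -0.0742]
```

Request:
arm_command(
  targets=[
    [[0, 0, -0.035, 0, 0, 0], [0, 0, -0.04, 0, 0, 0], [0.04, -0.004, 0, 0, 0, 0], [0.043, -0.005, 0, 0, 0, 0], [0.043, -0.005, 0, 0, 0, 0], [0.043, -0.005, 0, 0, 0, 0], [0.04, -0.004, 0, 0, 0, 0], [0, 0, 0.04, 0, 0, 0], [0, 0, 0.04, 0, 0, 0], [0, 0, 0, 0, 0, 0]],
  ],
)

```text
clock: 26.42
position: [0.658, 0.086, 0.1829]
ee_rot: [3.136, 0.181, -0.007]
force: [0.0, -0.4, -0.3]
width: 0.21
gripper_force: 35.0
```

```bash
python3 go.py .660 .085 .093 -83.3; python3 - <<'E'
from h import *
t=cam("side");save(t,"pics/s3.png",230,110,160,140,4)
E
```

```text
t 26.425 p [0.658  0.086  0.1829] phi -83.40941220101195 tilt [-0.0045 -0.0008] F [ 0.0205 -0.4079 -0.3316] w 0.019260036950093904 g 34.99977707862854 j7 -1.152141177466102
turn rv [ 0.0003  0.0045 -0.0019] deg -0.10945110997779293
shift now-frame [0.0023 0.0012 0.0899]  after-turn [0.0019 0.0012 0.0899]
```

View pics/s3.png

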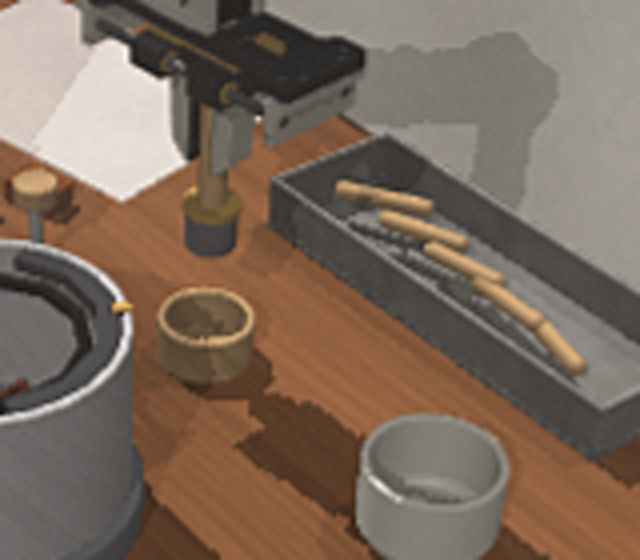

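The dauber is still held upright over the cup, with its head at (210,228) of the crop. I'll lower it and let go.

Request:
arm_command(
  targets=[
    [[0.002, 0.001, 0.04, 0, 0, 0], [0, 0, 0.03, 0, 0, 0], [0, 0, 0.015, 0, 0, 0], [0, 0, 0.005, 0, 0, 0], [0, 0, 0, 0, 0, 0], [0, 0, 0, 0, 0, 0]],
  ],
)

```text
clock: 27.22
position: [0.6625, 0.0844, 0.0964]
ee_rot: [3.136, 0.18, 0.003]
force: [-0.0, -0.5, -0.4]
width: 0.211
gripper_force: 35.0
```

Request:
arm_command(
  targets=[
    [[0, 0, 0, 0, 0, 0], [0, 0, 0, 0, 0, 0], [0, 0, 0, 0, 0, 0], [0, 0, 0, 0, 0, 0], [0, 0, -0.02, 0, 0, 0], [0, 0, -0.03, 0, 0, 0], [0, 0, -0.04, 0, 0, 0], [0, 0, -0.06, 0, 0, 0], [-0.04, 0, 0, 0, 0, 0], [-0.05, 0, 0, 0, 0, 0]],
  ],
  jaw=0.042,
)

```text
clock: 28.48
position: [0.5724, 0.0735, 0.247]
ee_rot: [3.136, 0.179, 0.005]
force: [0.7, 0.5, 0.8]
width: 0.461
gripper_force: 0.0
```

Request:
arm_command(
  targets=[
    [[-0.04, 0.05, 0, 0, 0, 0], [-0.04, 0.05, 0, 0, 0, 0], [0, 0.05, 0, 0, 0, 0], [0, 0.05, 0, 0, 0, 0], [0, 0, 0, 0, 0, 0]],
  ],
  jaw=0.05,
)

```text
clock: 29.1
position: [0.5167, -0.1365, 0.247]
ee_rot: [3.135, 0.167, 0.004]
force: [0.3, 0.3, 0.7]
width: 0.542
gripper_force: 0.0
```

```bash
cat > lid.py <<'E'
from meas import *
lid()
c=(np.abs(y-.256)<.12)&(np.abs(x-.44)<.12)&(z>.004)&(z<.07)&(np.hypot(x-.451,y-.04)>.115)
print("lid pix",c.sum()); f=flat(t,c,.008); k=cv2.minAreaRect(f.astype(np.float32)*1000); print("rect all",k)
# handle top only, and disc rim circle fit (ears excluded by radius)
h=c&(z>.043); f=flat(t,h,.048); print("top",h.sum(),cv2.minAreaRect(f.astype(np.float32)*1000),f.mean(0))
k,_=cv2.findContours(c.astype(np.uint8),cv2.RETR_EXTERNAL,cv2.CHAIN_APPROX_NONE);k=max(k,key=len)[:,0]
m=np.zeros(c.shape,bool);m[k[:,1],k[:,0]]=1;f=flat(t,m,.006)
q=f.mean(0)
for _ in range(10):
    s=np.abs(np.hypot(*(f-q).T)-.067)<.004
    A=np.column_stack([2*f[s],np.ones(s.sum())]);b=(f[s]**2).sum(1);w=np.linalg.lstsq(A,b,rcond=None)[0];q=w[:2]
print("circle",q,np.sqrt(w[2]+q@q),s.sum())
e=f[np.hypot(*(f-q).T)>.074]; d=e-q; sg=np.sign(d[:,0]);print("ear dir",np.degrees(np.arctan2((d[:,1]*sg).mean(),(d[:,0]*sg).mean())),len(e),"tips",e[sg>0].mean(0),e[sg<0].mean(0))
save(t,"pics/l1.png",150,130,200,150,4)
E
python3 lid.py; python3 go.py .6 .3 .2 -83.3; python3 - <<'E'
from meas import *
ring(.655,.083,.04,.1,.13,.12,"dauber")
E
```

```text
handle 442.29345703125 258.597900390625 (88.68750762939453, 23.18219757080078) 6.087149620056152 6.307477571365098
lid pix 1733
rect all ((447.48822021484375, 250.02713012695312), (220.28709411621094, 226.1800994873047), 0.3709627091884613)
top 221 ((442.1549987792969, 259.8963623046875), (88.68750762939453, 20.570531845092773), 6.087149620056152) [0.4418 0.2601]
circle [0.4421 0.2614] 0.06697044304449314 119
ear dir 6.5966921368232665 24 tips [0.5209 0.2706] [0.3635 0.2524]
t 29.15 p [ 0.517  -0.1337  0.2464] phi -83.73790585104499 tilt [ 0.002  -0.0006] F [ 0.4347  0.8766 -0.0487] w 0.049821766551449494 g 0.0 j7 -0.859382872185879
turn rv [ 0.0008 -0.0019 -0.0076] deg -0.4378640210327379
shift now-frame [ 0.1298 -0.4221  0.0464]  after-turn [ 0.1331 -0.4211  0.0464]
dauber ((663.0094604492188, 82.06436157226562), 10.5636568069458) box [0.663  0.0821]
```

View pics/l1.png

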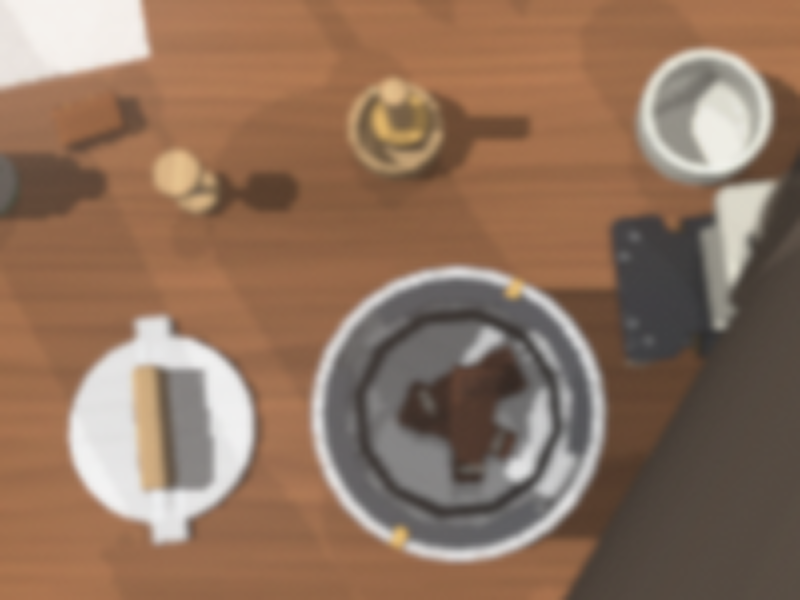

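All three tailpieces are in the drum, around crop pixel (460,405). The dauber stands in its cup at (400,120), and the lid at (163,430) hasn't moved. Now I'll fetch the lid.

Request:
arm_command(
  targets=[
    [[-0.004, -0.045, 0, 0, 0, 0], [-0.004, -0.05, 0, 0, 0, 0], [-0.004, -0.05, 0, 0, 0, 0], [-0.004, -0.05, 0, 0, 0, 0], [-0.004, -0.05, 0, 0, 0, 0], [-0.004, -0.05, 0, 0, 0, 0], [-0.004, -0.05, 0, 0, 0, 0], [-0.003, -0.05, 0, 0, 0, 0], [0, 0, 0.05, 0, 0, 0], [0, 0, 0, 0, 0, 0]],
  ],
)

```text
clock: 30.45
position: [0.4384, 0.2585, 0.1931]
ee_rot: [3.133, 0.184, -0.007]
force: [-0.5, -0.1, 1.6]
width: 0.546
gripper_force: 0.0
```

```bash
python3 go.py .442 .2605 .035 -83.6
```

```text
t 30.45 p [0.4384 0.2585 0.1931] phi -83.27549012776893 tilt [-0.0043 -0.0036] F [-0.5193 -0.1134  1.5857] w 0.0500834395815398 g 0.0 j7 -1.5635667380777052
turn rv [0.0031 0.0047 0.0057] deg 0.32409607092017007
shift now-frame [ 0.0045 -0.002   0.1581]  after-turn [ 0.0038 -0.0016  0.1581]
```

Request:
arm_command(
  targets=[
    [[0.003, -0.002, 0.04, 0, 0, 0.006], [0, 0, 0.04, 0, 0, 0], [0, 0, 0.02, 0, 0, 0], [0, 0, 0, 0, 0, 0], [0, 0, 0, 0, 0, 0], [0, 0, 0, 0, 0, 0]],
  ],
)

```text
clock: 31.2
position: [0.4449, 0.2607, 0.0964]
ee_rot: [-3.136, -0.17, -0.003]
force: [-1.2, -0.2, 0.6]
width: 0.546
gripper_force: 0.0
```

```bash
python3 go.py .442 .2605 .035 -83.6
```

```text
t 31.2 p [0.4449 0.2607 0.0964] phi -83.77897612306398 tilt [0.0019 0.0013] F [-1.1857 -0.1525  0.5512] w 0.05012443296050548 g 0.0 j7 -1.4294924976683272
turn rv [-0.0011 -0.0021 -0.0031] deg -0.17904237251207364
shift now-frame [-0.0031 -0.0001  0.0614]  after-turn [-0.0029 -0.0002  0.0614]
```

Request:
arm_command(
  targets=[
    [[-0.002, 0, 0.03, 0, 0, 0], [0, 0, 0.02, 0, 0, 0], [0, 0, 0.011, 0, 0, 0], [0, 0, 0, 0, 0, 0], [0, 0, 0, 0, 0, 0], [0, 0, 0, 0, 0, 0]],
  ],
)

```text
clock: 31.95
position: [0.4426, 0.2602, 0.0346]
ee_rot: [-3.137, -0.17, -0.002]
force: [-0.7, 0.2, 0.5]
width: 0.542
gripper_force: 0.0
```

```bash
python3 go.py .442 .2605 .035 -83.6
```

```text
t 31.95 p [0.4426 0.2602 0.0346] phi -83.78209457951614 tilt [0.0012 0.0005] F [-0.7158  0.2196  0.4888] w 0.049798699537380295 g 0.0 j7 -1.3381313320583952
turn rv [-0.0004 -0.0013 -0.0032] deg -0.1821084167800586
shift now-frame [-0.0006 -0.0004 -0.0004]  after-turn [-0.0006 -0.0004 -0.0004]
```

Now grip the lid with 50 N and lift it.

Request:
arm_command(
  targets=[
    [[0, 0, 0, 0, 0, 0], [0, 0, 0, 0, 0, 0], [0, 0, 0, 0, 0, 0], [0, 0, 0, 0, 0, 0], [0, 0, -0.01, 0, 0, 0], [0, 0, -0.04, 0, 0, 0], [0, 0, -0.05, 0, 0, 0], [0, 0, -0.05, 0, 0, 0], [0, 0, -0.04, 0, 0, 0], [0, 0, 0, 0, 0, 0]],
  ],
  jaw=0,
  newtons=50,
)

```text
clock: 33.2
position: [0.4434, 0.2601, 0.2264]
ee_rot: [-3.135, -0.17, -0.006]
force: [0.5, -0.1, -4.5]
width: 0.212
gripper_force: 50.0
```

```bash
python3 go.py .451 .040 .225 -35.2; python3 - <<'E'
from h import *
s=cam("side");save(s,"pics/s4.png",100,60,200,190,3)
E
```

```text
t 33.2 p [0.4434 0.2601 0.2264] phi -83.80375751493547 tilt [0.0035 0.0027] F [ 0.4844 -0.1441 -4.4657] w 0.01942878890809182 g 49.999122619628906 j7 -1.6048598786697985
turn rv [-0.0005 -0.0045 -0.8483] deg -48.60392385469376
shift now-frame [-0.0162  0.2196  0.0009]  after-turn [-0.1754  0.1331  0.0014]
```

View pics/s4.png

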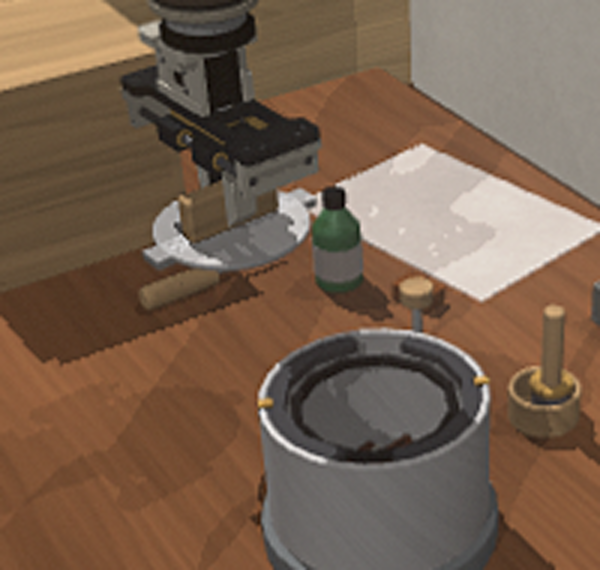

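The lid is held level at about (235,225) in the crop. I'll turn it to the slot direction and carry it over the drum.

Request:
arm_command(
  targets=[
    [[0, 0, 0, 0, 0, -0.14], [0, 0, 0, 0, 0, -0.142], [0, 0, 0, 0, 0, -0.142], [0, 0, 0, 0, 0, -0.142], [0, 0, 0, 0, 0, -0.142], [0, 0, 0, 0, 0, -0.14], [-0.025, 0.019, 0, 0, 0, 0], [-0.03, 0.023, 0, 0, 0, 0], [-0.03, 0.023, 0, 0, 0, 0], [-0.03, 0.023, 0, 0, 0, 0]],
  ],
)

```text
clock: 34.5
position: [0.4463, 0.1137, 0.2224]
ee_rot: [2.789, 1.445, -0.005]
force: [1.6, -0.1, -4.1]
width: 0.214
gripper_force: 50.0
```

Request:
arm_command(
  targets=[
    [[-0.03, 0.023, 0, 0, 0, 0], [-0.02, 0.016, 0, 0, 0, 0], [-0.01, 0.006, 0, 0, 0, 0], [0, 0, 0, 0, 0, 0], [0, 0, 0, 0, 0, 0], [0, 0, 0, 0, 0, 0], [0, 0, 0, 0, 0, 0]],
  ],
)

```text
clock: 35.38
position: [0.45, 0.041, 0.224]
ee_rot: [2.788, 1.447, 0.0]
force: [-0.4, 0.9, -4.8]
width: 0.217
gripper_force: 50.0
```

```bash
python3 go.py .451 .040 .187 -35.2
```

```text
t 35.375 p [0.45  0.041 0.224] phi -35.13127939092307 tilt [ 0.0003 -0.0003] F [-0.4153  0.8664 -4.804 ] w 0.019924976069404993 g 49.99899744987488 j7 -0.5421672678827925
turn rv [0.0004 0.     0.0012] deg 0.0687203706113983
shift now-frame [-0.0002  0.0014  0.037 ]  after-turn [-0.0002  0.0014  0.037 ]
```

Request:
arm_command(
  targets=[
    [[0, 0.001, 0.015, 0, 0, 0], [0, 0, 0.015, 0, 0, 0], [0, 0, 0.007, 0, 0, 0], [0, 0, 0, 0, 0, 0], [0, 0, 0, 0, 0, 0]],
  ],
)

```text
clock: 36.0
position: [0.451, 0.0396, 0.1872]
ee_rot: [2.789, 1.445, 0.001]
force: [-0.1, 0.3, -4.0]
width: 0.212
gripper_force: 50.0
```

```bash
python3 go.py .451 .040 .173 -35.2; python3 - <<'E'
from h import *
s=cam("side");save(s,"pics/s5.png",160,140,140,120,5)
E
```

```text
t 36.0 p [0.451  0.0396 0.1872] phi -35.22083066281507 tilt [ 0.0007 -0.0004] F [-0.0675  0.3473 -4.0116] w 0.019486568096731993 g 49.99898672103882 j7 -0.4670920081404353
turn rv [ 0.0008 -0.0001 -0.0004] deg -0.020828420339760453
shift now-frame [ 0.0003 -0.0003  0.0142]  after-turn [ 0.0003 -0.0003  0.0142]
```

View pics/s5.png

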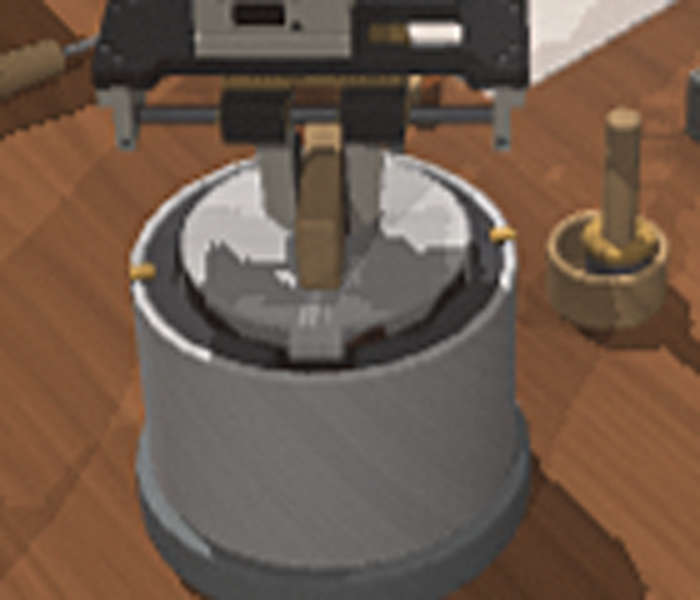

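The lid hovers centred over the mouth with its ear at (316,338), in line with the slot. I'll lower it gently.

Request:
arm_command(
  targets=[
    [[0, 0, 0.005, 0, 0, 0], [0, 0, 0.004, 0, 0, 0], [0, 0, 0.003, 0, 0, 0], [0, 0, 0, 0, 0, 0]],
  ],
)

```text
clock: 36.55
position: [0.4506, 0.0397, 0.1748]
ee_rot: [2.789, 1.445, -0.001]
force: [0.3, 0.3, -3.7]
width: 0.21
gripper_force: 50.0
```

Request:
arm_command(
  targets=[
    [[0, 0, 0.002, 0, 0, 0], [0, 0, 0, 0, 0, 0], [0, 0, 0, 0, 0, 0]],
  ],
)

```text
clock: 36.92
position: [0.4509, 0.0397, 0.1731]
ee_rot: [2.789, 1.446, 0.0]
force: [-0.8, 0.1, -4.8]
width: 0.216
gripper_force: 50.0
```

```bash
python3 go.py .451 .040 .163 -35.2
```

```text
t 36.925 p [0.4509 0.0397 0.1731] phi -35.20263176823429 tilt [ 0.0004 -0.0002] F [-0.7624  0.1446 -4.7825] w 0.019837651759037702 g 49.99920308589935 j7 -0.4396292551762833
turn rv [ 0.0005 -0.0001 -0.    ] deg -0.0026306665651508105
shift now-frame [ 0.0003 -0.      0.0101]  after-turn [ 0.0003 -0.      0.0101]
```

Request:
arm_command(
  targets=[
    [[0, 0, 0.002, 0, 0, 0], [0, 0, 0.002, 0, 0, 0], [0, 0, 0, 0, 0, 0]],
  ],
)

```text
clock: 37.3
position: [0.451, 0.0397, 0.1691]
ee_rot: [2.789, 1.445, 0.001]
force: [-0.1, 0.7, 2.0]
width: 0.215
gripper_force: 50.0
```

Request:
arm_command(
  targets=[
    [[0, 0, 0.003, 0, 0, 0], [0, 0, 0.003, 0, 0, 0], [0, 0, 0.001, 0, 0, 0], [0, 0, 0, 0, 0, 0], [0, 0, 0, 0, 0, 0]],
  ],
)

```text
clock: 37.92
position: [0.451, 0.0398, 0.1621]
ee_rot: [2.789, 1.446, 0.001]
force: [0.6, -0.6, 4.4]
width: 0.219
gripper_force: 50.0
```

```bash
python3 go.py .451 .040 .163 -35.2
```

```text
t 37.925 p [0.451  0.0398 0.1621] phi -35.198650467088235 tilt [ 0.0007 -0.0002] F [ 0.5505 -0.6124  4.4204] w 0.020067658445322187 g 50.001060962677 j7 -0.41821860394379134
turn rv [ 0.0007 -0.0002  0.    ] deg 0.001354569963478115
shift now-frame [ 0.0002 -0.0002 -0.0009]  after-turn [ 0.0002 -0.0002 -0.0009]
```

Request:
arm_command(
  targets=[
    [[0, 0, 0.0004, 0, 0, 0], [0, 0, 0, 0, 0, 0.05], [0, 0, 0, 0, 0, 0.08], [0, 0, 0, 0, 0, 0.1], [0, 0, 0, 0, 0, 0.1], [0, 0, 0, 0, 0, 0]],
  ],
)

```text
clock: 38.67
position: [0.4511, 0.0398, 0.1617]
ee_rot: [2.988, 0.969, 0.001]
force: [0.5, -0.2, 4.8]
width: 0.216
gripper_force: 50.0
```

```bash
python3 go.py .451 .040 .162 -115.2; python3 -c "
from cell import arm;print(arm.observe()['ft_torque'])"
```

```text
t 38.675 p [0.4511 0.0398 0.1617] phi -54.07750718046874 tilt [ 0.0009 -0.0005] F [ 0.4975 -0.2451  4.7817] w 0.019821112413064453 g 50.03395199775696 j7 -0.6820515602265984
turn rv [ 0.0006 -0.0009  1.0668] deg 61.12249927228209
shift now-frame [ 0.     -0.0002 -0.0003]  after-turn [-0.0002 -0.0001 -0.0003]
[ 0.10611122  0.10267498 -0.34549241]
```

Request:
arm_command(
  targets=[
    [[0, 0, 0, 0, 0, 0.12], [0, 0, 0, 0, 0, 0.12], [0, 0, 0, 0, 0, 0.12], [0, 0, 0, 0, 0, 0.12], [0, 0, 0, 0, 0, 0.12], [0, 0, 0, 0, 0, 0.12], [0, 0, 0, 0, 0, 0.12], [0, 0, 0, 0, 0, 0.12], [0, 0, 0, 0, 0, 0.06], [0, 0, 0, 0, 0, 0]],
  ],
)

```text
clock: 39.92
position: [0.4509, 0.0397, 0.1616]
ee_rot: [3.081, -0.611, 0.001]
force: [1.7, -0.7, 5.0]
width: 0.214
gripper_force: 50.0
```

```bash
python3 go.py .451 .040 .162 -115.2; python3 -c "
from cell import arm;print(arm.observe()['ft_torque'])"
```

```text
t 39.925 p [0.4509 0.0397 0.1616] phi -112.41730571115767 tilt [ 0.0004 -0.0005] F [ 1.7395 -0.6942  4.9512] w 0.01965138082618605 g 50.003101229667664 j7 -1.459918673548935
turn rv [ 0.0003 -0.0006  0.0486] deg 2.782699518451463
shift now-frame [-0.0001 -0.0003 -0.0004]  after-turn [-0.0001 -0.0003 -0.0004]
[ 0.14344676  0.0947145  -0.01613582]
```

Request:
arm_command(
  targets=[
    [[0, 0, 0, 0, 0, 0.03], [0, 0, 0, 0, 0, 0.02], [0, 0, 0, 0, 0, 0], [0, 0, -0.001, 0, 0, 0], [0, 0, -0.001, 0, 0, 0], [0, 0, 0, 0, 0, 0]],
  ],
)

```text
clock: 40.67
position: [0.4509, 0.0397, 0.1635]
ee_rot: [3.064, -0.691, 0.001]
force: [3.6, -0.7, -2.1]
width: 0.22
gripper_force: 50.0
```

Request:
arm_command(
  targets=[
    [[0, 0, 0, 0, 0, 0], [0, 0, 0, 0, 0, 0], [0, 0, 0, 0, 0, 0], [0, 0, 0, 0, 0, 0], [0, 0, -0.01, 0, 0, 0], [0, 0, -0.03, 0, 0, 0], [0, 0, -0.05, 0, 0, 0], [0, 0, -0.04, 0, 0, 0], [0, 0, 0, 0, 0, 0]],
  ],
  jaw=0.05,
)

```text
clock: 41.8
position: [0.4525, 0.0394, 0.2965]
ee_rot: [-3.06, 0.69, -0.007]
force: [-0.6, -0.4, -1.0]
width: 0.544
gripper_force: 0.0
```

```bash
python3 go.py .451 -.25 .3 -115.2
```

```text
t 41.8 p [0.4525 0.0394 0.2965] phi -115.4140124693319 tilt [0.0053 0.0034] F [-0.6034 -0.3991 -1.0275] w 0.04997645432459176 g 0.0 j7 -1.936567435326577
turn rv [-0.0054 -0.0033 -0.0037] deg -0.21452594594283797
shift now-frame [ 0.1228  0.262  -0.0045]  after-turn [ 0.1218  0.2625 -0.0035]
```

Request:
arm_command(
  targets=[
    [[0.02, 0.04, 0, 0, 0, 0], [0.02, 0.044, 0, 0, 0, 0], [0.02, 0.044, 0, 0, 0, 0], [0.02, 0.044, 0, 0, 0, 0], [0.02, 0.044, 0, 0, 0, 0], [0.02, 0.044, 0, 0, 0, 0], [0, 0, 0, 0, 0, 0], [0, 0, 0, 0, 0, 0]],
  ],
)

```text
clock: 42.8
position: [0.4472, -0.2463, 0.2931]
ee_rot: [-3.064, 0.693, 0.001]
force: [0.0, -0.9, -0.1]
width: 0.545
gripper_force: 0.0
```

```bash
python3 - <<'E'
from meas import *
D=np.array([.451,.0398]);r=np.hypot(x-D[0],y-D[1])
h=(r<.06)&(z>.165)&(z<.2);f=flat(t,h,.178)
if h.sum(): print("handle",h.sum(),cv2.minAreaRect(f.astype(np.float32)*1000),"ztop",np.median(z[h]))
d=(r<.063)&(z<.16)&(z>.11);A=np.column_stack([P[d][:,:2]-D,np.ones(d.sum())]);c=np.linalg.lstsq(A,z[d],rcond=None)[0];print("disc plane (slope,z)",c,d.sum())
ring(.655,.083,.04,.1,.13,.12,"dauber")
save(t,"pics/f1.png",160,130,200,150,4)
E
```

```text
handle 300 ((451.20928955078125, 37.269805908203125), (19.93100357055664, 89.10108184814453), 64.75080871582031) ztop 0.1766661598441826
disc plane (slope,z) [0.0026 0.0001 0.1373] 1617
dauber ((663.0094604492188, 82.06436157226562), 10.5636568069458) box [0.663  0.0821]
```

View pics/f1.png

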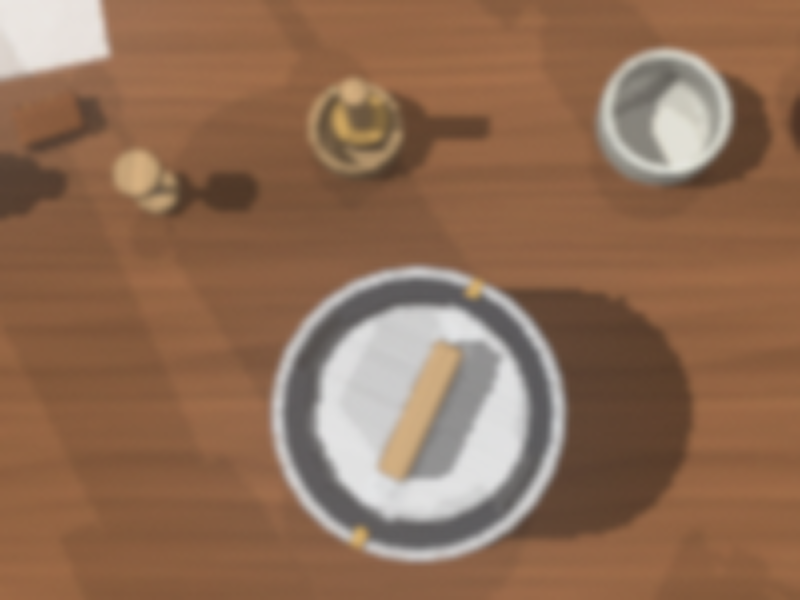

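The lid is locked: its handle at (420,410) points at both studs, at -25.25°, and its underside is at about 129 mm. The dauber stands in its cup. I'm handing in the job.

```bash
python3 -c "
from cell import arm;print(arm.sign_off())"
```

```text
the job is handed in; nothing more can be done
None
```

The job is done and handed in at about 43 s on the robot's clock: the three tailpieces present are in the drum, the dauber was dipped, put down inside the drum and stood back in its cup, and the lid is locked in line with the studs. The hand-in returned no verdict.

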